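Slide the heavy block weight off the pressing slab into its bin

ROBOT

A 6-joint arm with a two-finger parallel gripper is mounted at the origin on the work surface; the furniture and walls round the work are solid. World frame = base frame: x ahead of the robot, y to its left, z up, the work surface at z = 0. Lengths are in m, angles in rad, forces in N, time in s.
With the tool pointing down it reaches from about 0.35 to 0.875 m from the base axis. Payload 4.2 kg.
Tool frame: the origin (TCP) lies between the finger pads; the fingertips stand 8 mm ahead of it and the grasp point (between the pads) lies 11 mm behind it; z points along the fingers, y is the direction in which the jaws open and shut (so a half turn about z gives the same grasp; the last joint's range is limited). The gripper opens to 85 mm and grips with 20 to 120 N. Pads are 22 mm wide; open, the fingers measure 114 mm over their backs; the gripper's body (76 mm by 85 mm) begins 54 mm behind the grasp point. The pads swing forward as they close: fully open they stand 13 mm farther back than shut.
Start: joints at [1.548, 0.385, 0.008, 0, -1.194, -0.259], TCP at [0.174, 0.6, 0.239] pointing down, gripper open.
Joint ranges: [-3.14, 3.14], [-1.21, 2.06], [-1.07, 1.41], [-3.16, 2.05], [-2.99, -0.16], [-3.1, 3.1]. Speed limits (rad/s): [2.79, 2.79, 3.14, 3.14, 3.14, 3.14].

INTERFACE

Orientations are given as a rotation vector (axis times angle).
In Python, from bench import arm gives the robot as it stands. Calls block until the motion is done:
- arm.move_pose(position, orientation): joint-space move of the TCP to a pose.
- arm.move_linear(position, speed=0.15, orientation=None, force_limit=None): straight line of the TCP; orientation=None keeps the orientation; speed is the mean speed in m/s. With force_limit (N) it stops when the force on the tool has changed by that much, and returns True; else False.
- arm.move_joints(angles): joint-space move.
- arm.ungrasp() and arm.close(newtons=None): open the fingers fully, or close them until they stop; newtons is the grip in N (None keeps the last).
- arm.hold(seconds).
- arm.solve_ik(position, orientation): joint angles nearest the present ones, or None.
- arm.state(): the state.
- arm.capture(name): name is "scene" or "top" or "wrist"; returns (picture, depth): 384x512x3 uint8, red, green, blue; 384x512 float32, m along the optical axis (not along the pixel's ray), 0 where there is no reading.
- arm.camera_model(name): a dict with "fx", "fy", "cx", "cy" (pixels), "xyz" and "orientation" of the camera in the world; the wrist camera has in their place "tool_from_camera" (4x4, takes a point from camera to tool coordinates, whose origin is the TCP and whose axes are the flange's). Camera axes: x right, y down, z forward; pixel columns grow to the right and rows downward; lengths in m; the calibration is good to about 2 mm. A picture is of the moment at which its call begins: read the wrist's pose just before it. camera_model takes no time and is no camera call.
A pose or a line that the arm cannot do raises arm.Unreachable and nothing moves.
- arm.hand_in(): hands the job in, once; it reports no verdict.
The state is a dict: "time_s": time; "qpos": joint angles; "qvel": joint speeds; "joint_torque": joint torques, N m; "tool_pos": TCP position; "tcp_rot": TCP orientation; "contact_force": force on the tool from outside, world axes, zero at the start; "torque": the same for the moment, N m; "grip_width": finger opening in m.
Only numpy, scipy, OpenCV 4.12 (cv2) and the standard library are available. Lean on these libraries where they do the work, as an engineer would, in place of code of your own. Each camera call takes 0.05 s, during which the arm holds its last target.

TASK

The print is pressed: put the rectangular steel weight away. It is too heavy and too wide to lift, so slide it along the stone slab and tip it over the slab's edge into the grey bin that stands against it, so that it ends lying flat in the bin. Leave the round weight where it is on the slab.

Things in the scene. Friction and masses are not known exactly. Their poses are not given: they have to be found in the camera images.
- slab: Fixed raised slab of pale stone on timber bearers, 290 mm along its x, 300 mm along its y, flat top 80 mm above the table. Origin: centre of its underside, on the table. Its -y edge (150 mm from the origin) is the edge that the bin stands against; slide weights along its -y. Its z is up. A small loose eraser (19 x 43 x 13 mm) lies on the slab near the middle of its +y edge, 103 to 146 mm from the origin, between the two weights' lanes.
- bin: Fixed open-topped grey steel bin on a timber base, 320 mm along its x, 190 mm along its y, walls 5 mm thick, rim 72 to 74 mm above the table (6 mm below the slab's top), inner floor 33 mm above the table. Origin: centre of its underside, on the table. Its centre lies 248 mm from the slab's origin along the slab's -y. Its axes are parallel to the slab's; its +y wall stands 3 mm from the slab's -y edge and it is slightly longer than the slab's edge, so both lanes lead into it.
- block_weight: The rectangular dark steel weight with a thin felt sole, loose on the slab: 110 mm along its x, 92 mm along its y, 26 mm high, 1.2 to 1.7 kg (a level push of 6 to 12 N slides it). Origin: centre of its underside. At the start its axes are within 0.15 rad of the slab's, its x = about -70 mm or +70 mm in the slab's frame (it may be in either lane) and its y between -50 and +40 mm.
- round_weight: The round dark steel weight, 96 mm in diameter, 26 mm high, about 1.3 kg, loose on the slab in the other lane. Origin: centre of its underside. To be left alone.
Things that resemble listed ones, but are neither listed nor needed, are in the scene too. What is shaped like the block_weight but red is not meant.

How it is judged:
By the outcome, as a careful person would: the job done as asked, in the order asked, and still so for the second after the job is handed in, with the robot touching nothing.
It also fails if it takes over 38 s, if anything falls off the work surface, if the arm or the gripper's body presses on something with over 40 N, if the wrist force passes 120 N, or if a joint passes its speed limit or range.

## Working session

There is one attempt and no reset: what is moved stays moved. The work goes in short steps, each a Python script; the robot and the scene stay as the last script left them, time stands still between calls to the robot, and variables do not carry over. Pictures are saved under pics/ and viewed, and the job is handed in when it is done.

```bash
mkdir -p pics; ls
python3 - <<'E'
from bench import arm
import cv2,numpy as np
for n in("scene","top"):
    p,d=arm.capture(n); cv2.imwrite(f"pics/{n}0.png",p[:,:,::-1]); np.savez(f"{n}0.npz",p=p,d=d)
    print(n,arm.camera_model(n))
print(arm.camera_model("wrist"));print(arm.state())
E
```

```text
pics
scene {'fx': 484.2938479800429, 'fy': 484.2938479800429, 'cx': 253.71452788893905, 'cy': 188.46855199859587, 'xyz': array([-0.13342421, -0.57538714,  0.93540875]), 'orientation': array([-2.23760107,  0.83776758, -0.36703927])}
top {'fx': 477.36577386160246, 'fy': 477.36577386160246, 'cx': 252.81010477798395, 'cy': 195.1247878794478, 'xyz': array([0.36157904, 0.04690951, 1.18074128]), 'orientation': array([-2.21194354,  2.15367395, -0.07326077])}
{'fx': 300.9483773010689, 'fy': 300.9483773010689, 'cx': 253.49293233634182, 'cy': 190.20894931146836, 'tool_from_camera': array([[ 4.60231365e-04, -9.51810573e-01, -3.06686192e-01,
         8.01785968e-02],
       [ 9.99999873e-01,  3.74519264e-04,  3.38325994e-04,
        -2.67277617e-04],
       [-2.07162371e-04, -3.06686309e-01,  9.51810624e-01,
        -1.35132786e-01],
       [ 0.00000000e+00,  0.00000000e+00,  0.00000000e+00,
         1.00000000e+00]])}
{'time_s': 0.1, 'qpos': array([ 1.54756787e+00,  3.85487897e-01,  6.76777818e-03, -4.07222300e-04,
       -1.19402912e+00, -2.58610869e-01]), 'qvel': array([ 1.57648644e-03, -1.77794777e-03,  3.59431199e-03,  2.30653021e-03,
        4.06883864e-04,  8.70282047e-05]), 'joint_torque': array([-4.80003382e-04, -3.93316376e+01,  1.88929617e+01,  4.19801608e+00,
       -2.60245717e-03,  4.91454855e-06]), 'tool_pos': array([0.17366966, 0.59985773, 0.23833219]), 'tcp_rot': array([ 3.10845350e+00, -4.41203178e-01, -2.30109097e-04]), 'contact_force': array([ 0.34597079, -0.77355375, -0.04823998]), 'torque': array([0.03089276, 0.01716654, 0.04877898]), 'grip_width': 0.0856389035211727}
```

View pics/scene0.png

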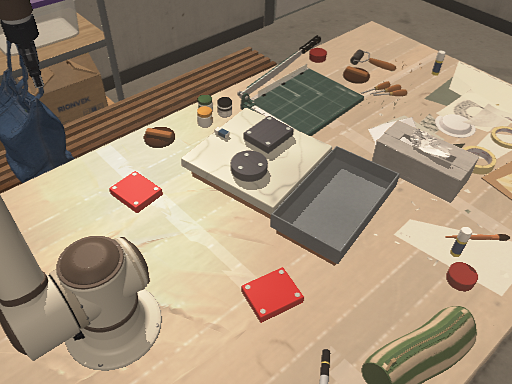

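View pics/top0.png

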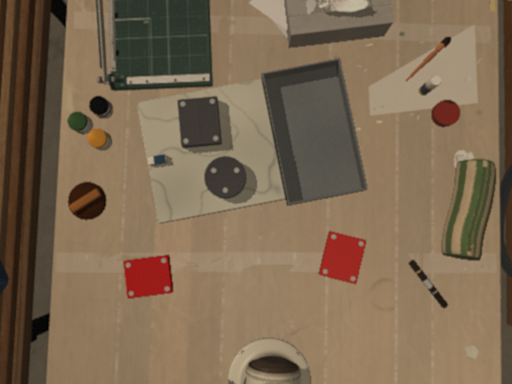

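The pictures show the slab at top-view (140–285, 80–222), with the bin to its right at (262–366, 60–204). The block is in the far lane at about (200,121), the round weight is nearer at (225,178), and the eraser is at (158,160). Next I'll measure them using depth.

```bash
cat > h.py <<'E'
import numpy as np,cv2
from scipy.spatial.transform import Rotation as R
from bench import arm
def cloud(d,cm,T=None):
    v,u=np.mgrid[:d.shape[0],:d.shape[1]]
    P=np.stack([(u-cm['cx'])/cm['fx']*d,(v-cm['cy'])/cm['fy']*d,d],-1)
    if T is None: return P@R.from_rotvec(cm['orientation']).as_matrix().T+cm['xyz']
    return P@T[:3,:3].T+T[:3,3]
E
python3 - <<'E'
from h import *
for n in("top","scene"):
    z=np.load(n+"0.npz");p=z['p'];d=z['d'];P=cloud(d,arm.camera_model(n))
    hsv=cv2.cvtColor(p,cv2.COLOR_RGB2HSV)
    dark=(p.max(-1)<95)
    for nm,lo,hi,dk in (("slab",.072,.088,False),("tops",.095,.125,True)):
        m=(P[...,2]>lo)&(P[...,2]<hi)&(d>0)&(P[...,0]>.3)&(P[...,0]<.9)&(P[...,1]>0)&(P[...,1]<.5)
        if dk:m&=dark
        k,l,s,c=cv2.connectedComponentsWithStats(m.astype(np.uint8))
        for i in range(1,k):
            if s[i,4]<150: continue
            q=P[l==i]; r=cv2.minAreaRect((q[:,:2]*1000).astype(np.float32))
            print(n,nm,s[i],"z",np.median(q[:,2]).round(4),q[:,2].std().round(4),r, q[:,:2].mean(0).round(4))
E
```

```text
top slab [ 96   0   6  53 209] z 0.0793 0.0043 ((834.9954833984375, 430.1882629394531), (126.39676666259766, 10.777166366577148), 3.90439772605896) [0.8398 0.4297]
top slab [  137    72   140   152 12170] z 0.0795 0.0022 ((552.8362426757812, 143.3577880859375), (304.5960388183594, 329.249755859375), 12.525466918945312) [0.5397 0.1549]
top tops [ 178   97   43   51 1782] z 0.1056 0.0022 ((604.2881469726562, 179.95721435546875), (109.9781494140625, 90.09158325195312), 7.047392845153809) [0.6031 0.1795]
top tops [ 205  157   41   42 1276] z 0.1053 0.0022 ((477.193115234375, 116.74897003173828), (93.30529022216797, 90.9593734741211), 1.3663532733917236) [0.4777 0.1166]
scene slab [ 181  108  152   97 5936] z 0.0796 0.0021 ((540.199951171875, 149.7332763671875), (295.35101318359375, 312.38916015625), 12.43148136138916) [0.5256 0.1378]
scene tops [244 117  49  33 269] z 0.1033 0.0036 ((601.8392944335938, 176.3804931640625), (112.96742248535156, 92.52909088134766), 7.796318054199219) [0.5961 0.1615]
```

Run:
```python
from h import *
for n in("top","scene"):
    z=np.load(n+"0.npz");p=z['p'];d=z['d'];P=cloud(d,arm.camera_model(n))
    g=p.astype(int); pale=(p.max(-1)>110)
    m=(P[...,2]>.072)&(P[...,2]<.088)&(np.hypot(P[...,0]-.545,P[...,1]-.15)<.24)&pale
    m=cv2.morphologyEx(m.astype(np.uint8),cv2.MORPH_OPEN,np.ones((3,3)))
    q=P[m>0]; r=cv2.minAreaRect((q[:,:2]*1000).astype(np.float32)); print(n,"slab",r)
    # trimmed edges in frame
    for a in [np.deg2rad(t) for t in (8,9,10,11,12,13,14)]:
        X=np.array([np.cos(a),np.sin(a)]);Y=np.array([-np.sin(a),np.cos(a)])
        s,t=q[:,:2]@X,q[:,:2]@Y
        print(np.rad2deg(a).round(),np.percentile(s,[.5,99.5]).round(4),np.percentile(t,[.5,99.5]).round(4),np.ptp(np.percentile(s,[.5,99.5])).round(4),np.ptp(np.percentile(t,[.5,99.5])).round(4))
    # bin floor
    m=(P[...,2]>.025)&(P[...,2]<.042)&(np.hypot(P[...,0]-.6,P[...,1]+.1)<.2)
    m=cv2.morphologyEx(m.astype(np.uint8),cv2.MORPH_OPEN,np.ones((3,3)))
    q=P[m>0]; print("floor",np.median(q[:,2]),cv2.minAreaRect((q[:,:2]*1000).astype(np.float32)))
    m=(P[...,2]>.064)&(P[...,2]<.08)&(np.hypot(P[...,0]-.6,P[...,1]+.1)<.22)&~pale
    q=P[m]; print("rim",cv2.minAreaRect((q[:,:2]*1000).astype(np.float32)))
    m=(P[...,2]>.086)&(P[...,2]<.1)&(np.hypot(P[...,0]-.52,P[...,1]-.27)<.05)
    q=P[m]; print("eraser",len(q),q.mean(0) if len(q) else 0)
```

```text
top slab ((543.2865600585938, 156.11068725585938), (291.4827880859375, 300.2087707519531), 12.525467872619629)
8.0 [0.4093 0.7079] [-0.0749  0.2319] 0.2986 0.3068
9.0 [0.4122 0.7074] [-0.0831  0.2206] 0.2952 0.3038
10.0 [0.4148 0.707 ] [-0.0914  0.2097] 0.2922 0.3011
11.0 [0.4172 0.7065] [-0.0998  0.1984] 0.2893 0.2982
12.0 [0.419  0.7064] [-0.1089  0.188 ] 0.2874 0.2969
13.0 [0.4197 0.7069] [-0.1187  0.1782] 0.2873 0.2969
14.0 [0.4193 0.7082] [-0.1294  0.1691] 0.2889 0.2984
floor 0.03239449406824324 ((598.6937255859375, -88.01312255859375), (310.1391906738281, 178.20172119140625), 12.559386253356934)
rim ((584.8352661132812, -32.475311279296875), (320.5057067871094, 300.7268981933594), 12.535900115966797)
eraser 158 [0.51542641 0.2760906  0.0922614 ]
scene slab ((539.8583374023438, 153.8092041015625), (294.5400085449219, 304.3875732421875), 12.499466896057129)
8.0 [0.4051 0.7043] [-0.0802  0.2275] 0.2993 0.3077
9.0 [0.4081 0.7039] [-0.088   0.2167] 0.2958 0.3047
10.0 [0.4109 0.7032] [-0.0958  0.2055] 0.2923 0.3013
11.0 [0.4134 0.7029] [-0.1039  0.195 ] 0.2895 0.2989
12.0 [0.4151 0.7025] [-0.1127  0.1846] 0.2874 0.2973
13.0 [0.4153 0.7027] [-0.1223  0.175 ] 0.2873 0.2973
14.0 [0.4146 0.7034] [-0.1331  0.1664] 0.2888 0.2995
floor 0.03283047913641213 ((593.9681396484375, -86.67507934570312), (325.5574951171875, 181.27090454101562), 13.133527755737305)
rim ((583.860595703125, -44.956390380859375), (323.7073974609375, 281.8243713378906), 12.481682777404785)
eraser 85 [0.5124401  0.27087441 0.09160314]
```

```bash
cat >> h.py <<'E'
A=np.deg2rad(12.53); C=np.array([.5425,.1555])
X=np.array([np.cos(A),np.sin(A),0]);Y=np.array([-np.sin(A),np.cos(A),0]);Z=np.array([0,0,1.])
def W(x,y,z): return np.r_[C,0]+x*X+y*Y+z*Z
def S(P): q=P-np.r_[C,0]; return np.stack([q@X,q@Y,q@Z],-1)
O1=R.from_matrix(np.stack([Y,X,-Z],1)).as_rotvec()
O2=R.from_matrix(np.stack([-Y,-X,-Z],1)).as_rotvec()
def wrist(name):
    s=arm.state();p,d=arm.capture("wrist");cv2.imwrite(f"pics/{name}.png",p[:,:,::-1])
    cm=arm.camera_model("wrist");T=np.eye(4);T[:3,:3]=R.from_rotvec(s['tcp_rot']).as_matrix();T[:3,3]=s['tool_pos']
    return p,d,cloud(d,cm,T@cm['tool_from_camera'])
E
python3 - <<'E'
from h import *
for n,O in(("1",O1),("2",O2)):
    for w in (W(.068,.088,.2),W(.068,.088,.09),W(.068,-.15,.09),W(.068,-.2,.09)):
        q=arm.solve_ik(w,O); print(n,w.round(3),None if q is None else np.round(q,2))
E
```

```text
1 [0.59  0.256 0.2  ] [ 0.66  0.44 -0.    0.   -1.13  2.7 ]
1 [0.59  0.256 0.09 ] [ 0.66  0.55 -0.13  0.   -0.9   2.7 ]
1 [0.641 0.024 0.09 ] [ 0.29  0.54 -0.13  0.   -0.89  3.07]
1 [ 0.652 -0.025  0.09 ] None
2 [0.59  0.256 0.2  ] [ 0.66  0.44 -0.    0.   -1.13 -0.44]
2 [0.59  0.256 0.09 ] [ 0.66  0.55 -0.13  0.   -0.9  -0.44]
2 [0.641 0.024 0.09 ] [ 0.29  0.54 -0.13  0.   -0.89 -0.07]
2 [ 0.652 -0.025  0.09 ] [ 0.21  0.56 -0.1   0.   -0.91  0.01]
```

Run:
```python
from h import *
arm.move_pose(W(.068,.088,.22),O2)
p,d,P=wrist("w1")
s=S(P); m=(d>0)&(s[...,2]>.095)&(s[...,2]<.12)&(abs(s[...,0]-.065)<.09)&(abs(s[...,1])<.1)&(p.max(-1)<110)
k,l,st,c=cv2.connectedComponentsWithStats(m.astype(np.uint8))
for i in range(1,k):
    if st[i,4]<300: continue
    q=s[l==i]; print(st[i],np.median(q[:,2]),cv2.minAreaRect((q[:,:2]*1000).astype(np.float32)))
print(arm.state()['time_s'])
```

```text
[  187    20   149   134 15956] 0.1065393045594417 ((66.51321411132812, 7.905128479003906), (91.2765121459961, 110.01469421386719), 84.40973663330078)
[370  22  12  45 308] 0.1030232024229305 ((-23.512311935424805, -25.7680606842041), (2.9663796424865723, 29.589736938476562), 0.03553546220064163)
2.1
```

View pics/w1.png

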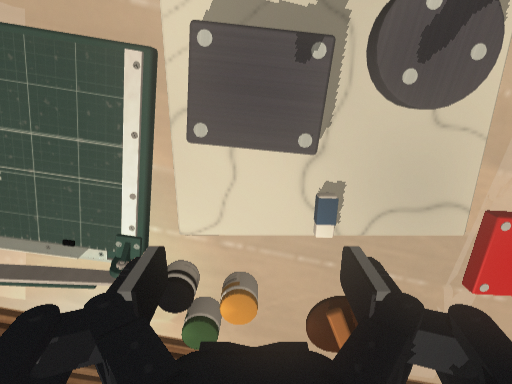

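The wrist view has the block at (187–336, 20–154). That gives a slab-frame centre of (66, 8) mm and a top at 106 mm, which matches the top camera. The eraser at (326, 212) is clear of the finger lane. Next I descend behind the block.

Run:
```python
from h import *
arm.move_linear(W(.070,.086,.115),speed=.12)
hit=arm.move_linear(W(.070,.086,.082),speed=.03,force_limit=4)
s=arm.state();print(hit,S(s['tool_pos']),s['contact_force'])
z=s['tool_pos'][2]
arm.move_linear(W(.070,.086,z+.006 if hit else .084),speed=.05)
wrist("w2")
s=arm.state();print(S(s['tool_pos']),s['contact_force'],s['time_s'])
```

```text
False [0.07015747 0.08604876 0.08225091] [ 0.8217081  -0.63319581 -0.94712643]
[0.07009453 0.08605527 0.08427818] [-0.55146412 -0.56705038 -0.67225885] 4.675
```

View pics/w2.png

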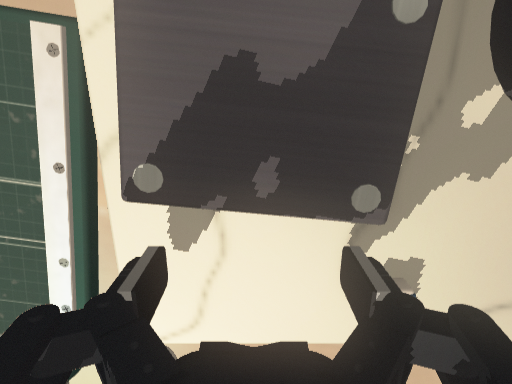

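The fingers stand at (150, 270) and (355, 270), both behind the block's rear face and clear of the slab. Now I push to just short of tipping and look again.

Run:
```python
from h import *
hit=arm.move_linear(W(.070,-.055,.0843),speed=.06,force_limit=30)
s=arm.state();print(hit,S(s['tool_pos']),s['contact_force'],s['time_s'])
p,d,P=wrist("w3")
s=S(P); m=(d>0)&(s[...,2]>.095)&(s[...,2]<.12)&(abs(s[...,0]-.065)<.09)&(s[...,1]<-.04)&(p.max(-1)<110)
k,l,st,c=cv2.connectedComponentsWithStats(m.astype(np.uint8))
for i in range(1,k):
    if st[i,4]<800: continue
    q=s[l==i]; print(st[i],np.median(q[:,2]),cv2.minAreaRect((q[:,:2]*1000).astype(np.float32)))
p,d=arm.capture("scene"); cv2.imwrite("pics/s3.png",cv2.resize(p[80:280,150:420,::-1],None,fx=2.5,fy=2.5))
```

```text
False [ 0.07029792 -0.05337634  0.08410843] [-1.33421383  6.22139737 -1.27326633] 7.175
[   94    19   321   305 62317] 0.10654247818945319 ((71.655029296875, -99.87760925292969), (113.20125579833984, 114.45172882080078), 0.04598558694124222)
```

View pics/w3.png

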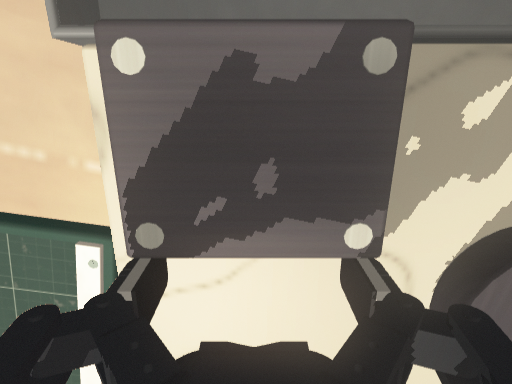

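View pics/s3.png

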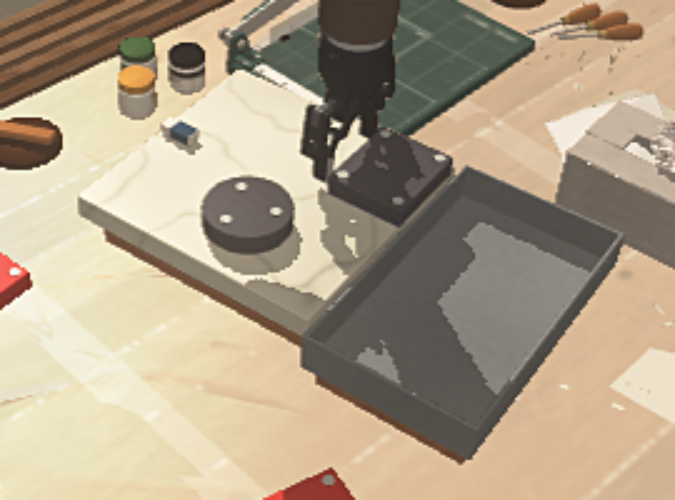

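The block is squared up and pushing cleanly at about 6 N. The two contacts are symmetric, and its centre is at slab x≈71 mm. Now I tip it.

Run:
```python
from h import *
hit=arm.move_linear(W(.070,-.128,.0843),speed=.09,force_limit=30)
s=arm.state();print(hit,S(s['tool_pos']),s['contact_force'],s['time_s'])
wrist("w4")
p,d=arm.capture("scene"); cv2.imwrite("pics/s4.png",cv2.resize(p[80:280,150:420,::-1],None,fx=2.5,fy=2.5))
```

```text
False [ 0.0712062  -0.12694096  0.08527953] [-0.94955374  6.00011049  4.30749329] 8.2333
```

View pics/w4.png

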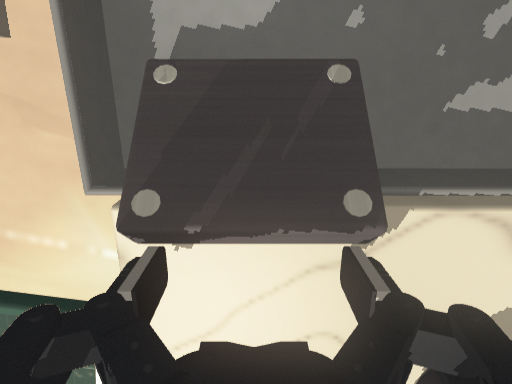

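View pics/s4.png

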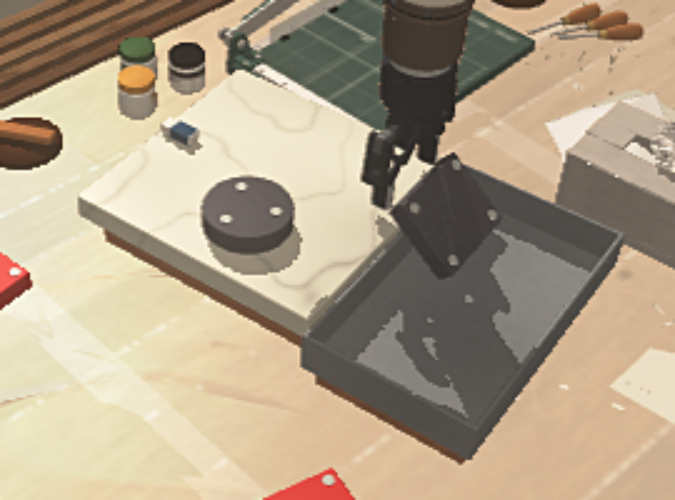

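Run:
```python
from h import *
p,d,P=wrist("w4b"); s=S(P)
for v in range(50,260,8):
    print(v,s[v,260].round(4), p[v,260])
print(arm.state()['contact_force'],arm.state()['time_s'])
```

```text
50 [ 0.0692 -0.2293  0.0344] [94 92 89]
58 [ 0.0692 -0.2252  0.0336] [88 86 84]
66 [ 0.0695 -0.2192  0.0564] [61 57 56]
74 [ 0.0696 -0.2151  0.0613] [61 58 57]
82 [ 0.0696 -0.2113  0.0647] [60 57 57]
90 [ 0.0696 -0.2076  0.0666] [60 57 56]
98 [ 0.0697 -0.204   0.0702] [61 57 57]
106 [ 0.0697 -0.2005  0.0747] [61 55 56]
114 [ 0.0697 -0.1969  0.0757] [61 57 55]
122 [ 0.0697 -0.1936  0.0797] [61 56 55]
130 [ 0.0698 -0.1904  0.0834] [62 58 56]
138 [ 0.0698 -0.1871  0.0855] [64 59 59]
146 [ 0.0698 -0.1842  0.0894] [65 60 60]
154 [ 0.0698 -0.1808  0.0899] [62 58 56]
162 [ 0.0698 -0.1778  0.0924] [63 59 59]
170 [ 0.0698 -0.1749  0.0953] [63 59 58]
178 [ 0.0699 -0.1722  0.0981] [60 55 56]
186 [ 0.0699 -0.1689  0.0988] [59 55 55]
194 [ 0.0699 -0.1666  0.1026] [63 59 58]
202 [ 0.0699 -0.1637  0.1043] [67 62 60]
210 [ 0.0699 -0.1612  0.1069] [68 63 62]
218 [ 0.07   -0.1588  0.1094] [69 64 61]
226 [ 0.07   -0.1563  0.1117] [76 70 66]
234 [ 0.0699 -0.1524  0.1108] [82 76 71]
242 [ 0.0697 -0.1427  0.0992] [109  99  94]
250 [ 0.0692 -0.1283  0.0805] [243 234 208]
258 [ 0.0692 -0.1232  0.0799] [243 234 209]
[0.31233401 5.09552847 4.29148748] 8.3833
```

The block leans about 41° with its lower edge on the bin floor at y≈−206 mm and its sole on the slab edge. Its rear bottom corner is 13 mm above the slab. If I keep pushing at that corner it could go upright. I'll re-place the fingertips on the rear face and push along the block's own slope instead.

Run:
```python
from h import *
arm.move_linear(W(.070,-.115,.0853),speed=.06)
arm.move_linear(W(.070,-.115,.103),speed=.06)
p,d,P=wrist("w5"); s=S(P)
col=s[:,260]; pr=p[:,260].max(-1)
print(col[20:340:10].round(4)[:, 1:].tolist())
st=arm.state();print(S(st['tool_pos']),st['contact_force'],st['time_s'])
```

```text
[[-0.2365, 0.0336], [-0.2309, 0.0344], [-0.2224, 0.0545], [-0.2167, 0.0592], [-0.2113, 0.0634], [-0.2059, 0.0688], [-0.2008, 0.0727], [-0.1959, 0.0771], [-0.1911, 0.0814], [-0.1865, 0.0865], [-0.182, 0.0898], [-0.1776, 0.0937], [-0.1734, 0.0972], [-0.1693, 0.1006], [-0.1943, 0.2388], [-0.1617, 0.1083], [-0.1579, 0.111], [-0.1532, 0.111], [-0.1451, 0.1017], [-0.1316, 0.0808], [-0.125, 0.0795], [-0.1196, 0.0814], [-0.1128, 0.0806], [-0.1059, 0.08], [-0.0995, 0.0806], [-0.0926, 0.0805], [-0.0853, 0.0802], [-0.0779, 0.0799], [-0.0711, 0.0807], [-0.0631, 0.0801], [-0.056, 0.0809], [-0.0479, 0.0806]]
[ 0.06994733 -0.11507601  0.10324842] [ 0.40634653  0.08372467 -0.12050015] 9.2417
```

View pics/w5.png

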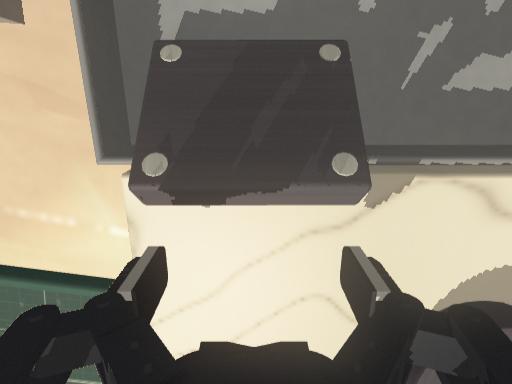

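Run:
```python
from h import *
print(arm.move_linear(W(.070,-.130,.101),speed=.06,force_limit=20))
hit=arm.move_linear(W(.070,-.160,.0795),speed=.06,force_limit=35)
st=arm.state();print(hit,S(st['tool_pos']),st['contact_force'],st['time_s'])
p,d,P=wrist("w6"); s=S(P)
print(s[20:340:10,260].round(4)[:, 1:].tolist())
p,d=arm.capture("scene"); cv2.imwrite("pics/s6.png",cv2.resize(p[80:280,150:420,::-1],None,fx=2.5,fy=2.5))
```

```text
False
False [ 0.07038972 -0.15833138  0.07862536] [-0.84039941  6.75540421 -2.27197243] 10.4083
[[-0.2378, 0.2136], [-0.2698, 0.0332], [-0.2648, 0.0336], [-0.26, 0.0329], [-0.2523, 0.0606], [-0.2479, 0.0608], [-0.2434, 0.0633], [-0.2389, 0.0643], [-0.2345, 0.0679], [-0.2301, 0.069], [-0.2258, 0.0721], [-0.2216, 0.0749], [-0.2172, 0.0757], [-0.2129, 0.0777], [-0.2088, 0.0798], [-0.2046, 0.0817], [-0.2004, 0.0836], [-0.1964, 0.0857], [-0.1923, 0.0874], [-0.1884, 0.0898], [-0.1845, 0.0919], [-0.1801, 0.0926], [-0.1768, 0.0957], [-0.1601, 0.0747], [-0.153, 0.0727], [-0.1512, 0.0794], [-0.1456, 0.0799], [-0.1392, 0.0794], [-0.1334, 0.0801], [-0.1279, 0.0812], [-0.1203, 0.0799], [-0.1144, 0.0808]]
```

View pics/w6.png

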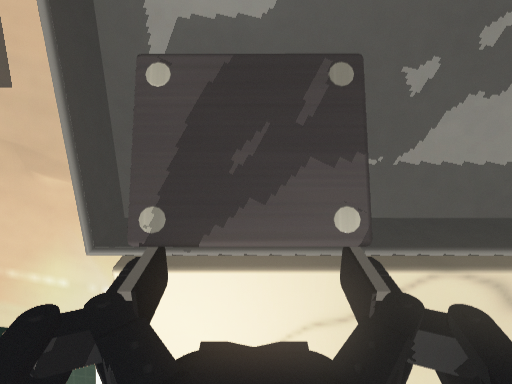

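View pics/s6.png

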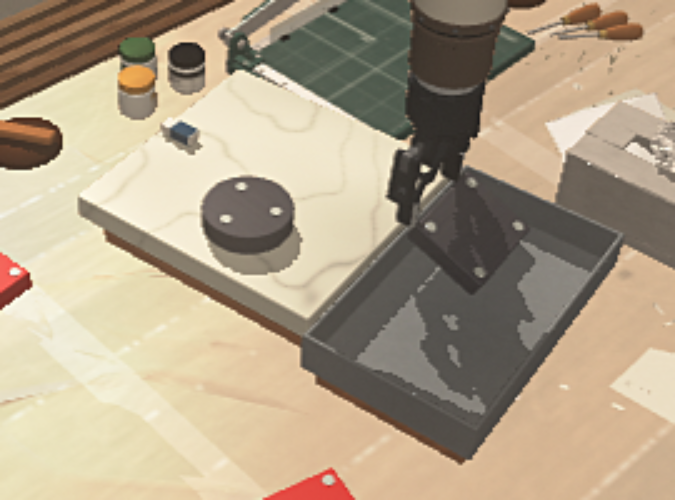

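The slope push worked: the lean is down to about 25°, and the rear corner is at the bin rim. One more small push over the rim should drop it.

Run:
```python
from h import *
hit=arm.move_linear(W(.070,-.176,.0775),speed=.06,force_limit=30)
st=arm.state();print(hit,S(st['tool_pos']),st['contact_force'],st['time_s'])
p,d,P=wrist("w7"); s=S(P)
print(s[20:340:10,260].round(4)[:, 1:].tolist())
p,d=arm.capture("scene"); cv2.imwrite("pics/s7.png",cv2.resize(p[80:280,150:420,::-1],None,fx=2.5,fy=2.5))
```

```text
False [ 0.06954654 -0.17475127  0.07636329] [-1.11496983  6.94046441 -2.78291846] 10.925
[[-0.2903, 0.0344], [-0.2856, 0.0344], [-0.2809, 0.0337], [-0.276, 0.034], [-0.2686, 0.0595], [-0.2642, 0.0615], [-0.2597, 0.0631], [-0.2553, 0.0638], [-0.2509, 0.0662], [-0.2466, 0.068], [-0.2422, 0.0693], [-0.2377, 0.0703], [-0.2334, 0.0722], [-0.2292, 0.0744], [-0.2244, 0.0739], [-0.2206, 0.0777], [-0.2163, 0.0796], [-0.2118, 0.0802], [-0.2075, 0.0818], [-0.2034, 0.084], [-0.199, 0.0853], [-0.1943, 0.0858], [-0.1907, 0.0886], [-0.1609, 0.0445], [-0.1607, 0.0558], [-0.1612, 0.0671], [-0.1601, 0.0749], [-0.1531, 0.0738], [-0.1512, 0.0796], [-0.1457, 0.0805], [-0.1389, 0.0801], [-0.132, 0.0797]]
```

View pics/s7.png

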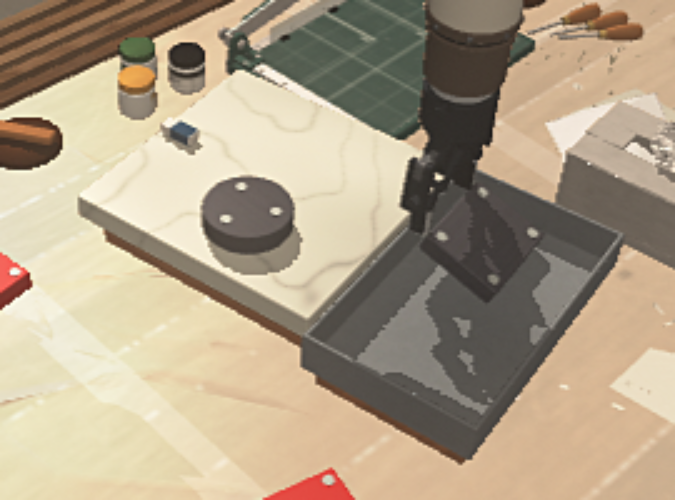

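The block is now past the rim and held at about 22° only by the fingertips. I'll lower it with the fingers, then release.

Run:
```python
from h import *
print(arm.move_linear(W(.070,-.180,.070),speed=.05,force_limit=25))
print(arm.move_linear(W(.070,-.180,.052),speed=.05,force_limit=25))
st=arm.state();print(S(st['tool_pos']),st['contact_force'],st['time_s'])
p,d,P=wrist("w8"); s=S(P)
print(s[20:340:10,260].round(4)[:, 1:].tolist())
p,d=arm.capture("scene"); cv2.imwrite("pics/s8.png",cv2.resize(p[80:280,150:420,::-1],None,fx=2.5,fy=2.5))
```

```text
False
False
[ 0.07024956 -0.18033908  0.05376784] [-2.65445803  0.08745424 10.9576498 ] 11.85
[[-0.2916, 0.0332], [-0.2875, 0.0331], [-0.2832, 0.0336], [-0.2757, 0.0597], [-0.2721, 0.0589], [-0.2684, 0.0586], [-0.2646, 0.0609], [-0.2608, 0.0594], [-0.2569, 0.0594], [-0.2529, 0.0597], [-0.2488, 0.0598], [-0.2446, 0.0593], [-0.2403, 0.0586], [-0.2363, 0.0604], [-0.2316, 0.059], [-0.2271, 0.0592], [-0.2223, 0.0585], [-0.2181, 0.06], [-0.2134, 0.0604], [-0.2086, 0.0604], [-0.2033, 0.0597], [-0.198, 0.0594], [-0.1929, 0.0596], [-0.1868, 0.0582], [-0.1665, 0.0335], [-0.161, 0.0355], [-0.1604, 0.0445], [-0.1606, 0.0538], [-0.1613, 0.0628], [-0.1609, 0.0696], [-0.1595, 0.0746], [-0.1524, 0.0731]]
```

View pics/s8.png

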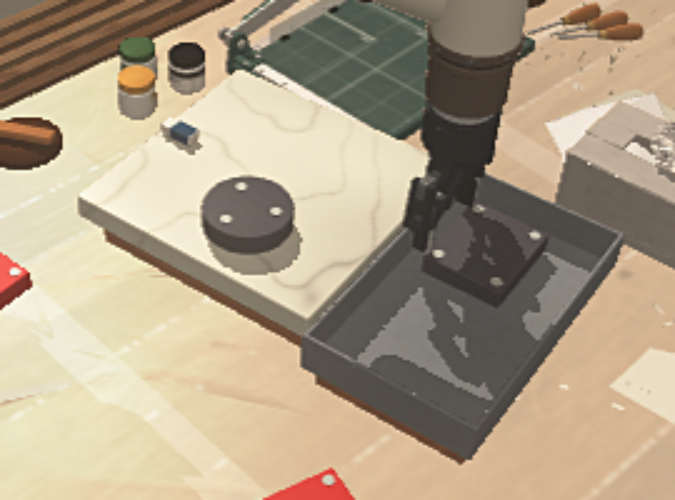

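Flat: the block's top is at 0.059–0.060 m everywhere, which is the floor at 33 mm plus 26 mm. Now I retreat and check again.

Run:
```python
from h import *
arm.move_linear(W(.070,-.179,.25),speed=.12)
arm.hold(.5)
p,d,P=wrist("w9"); s=S(P)
m=(d>0)&(s[...,2]>.052)&(s[...,2]<.066)&(abs(s[...,0]-.07)<.075)&(s[...,1]<-.165)&(s[...,1]>-.32)&(p.max(-1)<90)
k,l,st,c=cv2.connectedComponentsWithStats(m.astype(np.uint8)); i=1+st[1:,4].argmax(); q=s[l==i]
print(q[:,2].mean(),q[:,2].std(),cv2.minAreaRect((q[:,:2]*1000).astype(np.float32)))
p,d=arm.capture("scene"); cv2.imwrite("pics/s9.png",cv2.resize(p[80:280,150:420,::-1],None,fx=2.5,fy=2.5))
p,d=arm.capture("top"); P=S(cloud(d,arm.camera_model("top")))
m=(P[...,2]>.095)&(P[...,2]<.125)&(abs(P[...,0]+.07)<.07)&(abs(P[...,1])<.1)&(p.max(-1)<95)
print("round",P[m].mean(0),"before",S(np.array([.4777,.1166,.1053])))
st=arm.state();print(st['contact_force'],st['time_s'])
```

```text
0.059514664759483915 0.0008409505382240502 ((74.17829895019531, -232.21437072753906), (110.18128967285156, 91.3847885131836), 0.062463995069265366)
round [-0.06810393 -0.06840191  0.10443897] before [-0.07169601 -0.02391509  0.1053    ]
[-0.15984907  0.40129972 -0.22782176] 14.4
```

View pics/s9.png

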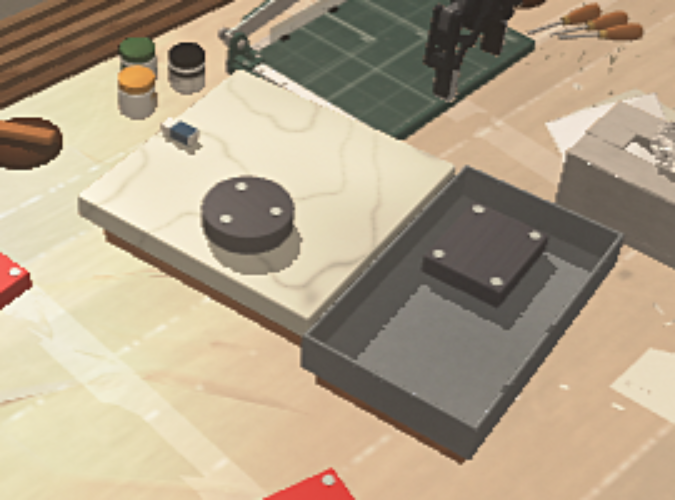

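The "round" figure disagrees by 44 mm in y, although the scene picture shows the round weight unmoved. The arm may be occluding it in the top view, so I'll compare pixels with the first scene picture.

Run:
```python
from h import *
p0=np.load("scene0.npz")['p'];p,d=arm.capture("scene")
for n,(a,b,c,e) in dict(round=(145,185,225,275),eraser=(124,140,212,232)).items():
    x=p0[a:b,c:e].astype(int);y=p[a:b,c:e].astype(int)
    dx=cv2.phaseCorrelate(x.mean(-1),y.mean(-1)); print(n,abs(x-y).mean(),dx)
t,_=arm.capture("top"); cv2.imwrite("pics/t10.png",t[:,:,::-1])
```

```text
round 19.092833333333335 ((0.1661264715743691, -0.13291870633412728), 0.7279760287332737)
eraser 2.5364583333333335 ((-0.061864795244074955, 0.030705930307572515), 1.0182437352117562)
```

View pics/t10.png

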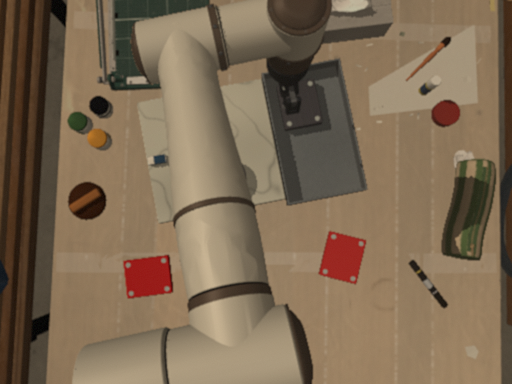

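The top view confirms that the arm covers the round weight at (225,178). The scene camera shows it shifted by only about 0.2 px, with the arm's shadow changing the brightness, so it hasn't moved.

```bash
python3 -c "
from bench import arm
print(arm.hand_in())"
```

```text
the job is handed in; nothing more can be done
None
```

The rectangular weight is lying flat in the grey bin, and I handed the job in at about 14.5 s of the 38 s allowed.

- **What I did:** I slid the block along the slab with the open fingers and tipped it over the edge. It stuck leaning at about 41°, with one edge on the bin floor and its sole on the slab edge. I moved the fingertips to its rear face, pushed it down its own slope past the rim and lowered it flat. The largest force I read was about 11 N.
- **Block check:** Its top reads 59.5 mm with under 1 mm spread, which matches the 33 mm floor plus its 26 mm height. It lies square to the bin and clear of the walls, with the gripper well above it.
- **Round weight and eraser:** Both are where they started, within about 0.2 px in the scene camera.
- **One check that disagreed:** The final top-camera reading put the round weight 44 mm off. That view was blocked by the arm, so I relied on the scene camera for it.

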